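# Check a welding filter on the test lamp

### The arm

A 7-joint arm with a two-finger parallel gripper is mounted at the origin on a cart in front of the work surface, level with it; the furniture and walls round the work are solid. World frame = base frame: x ahead of the robot, y to its left, z up, the work surface at z = 0. Lengths are in m, angles in rad, forces in N, time in s.
With the tool pointing down it reaches from about 0.425 to 0.925 m from the base axis. Payload 6.8 kg.
Tool frame: the origin (TCP) lies at the very end of the fingers, on their centre line; the grasp point (between the pads) lies 19 mm behind it (tcp_to_grasp is the distance from the TCP to the grasp point, in m); z points along the fingers, y is the line along which they close (so a half turn about z gives the same grasp; the last joint's range is limited). The gripper opens to 88 mm and grips with 3 to 60 N. Pads are 20 mm wide; open, the fingers measure 115 mm over their backs; the gripper's body (75 mm by 178 mm) begins 61 mm behind the grasp point.
Start: joints at [1.097, 0.477, 0.022, 1.555, -0.011, 1.109, -0.083], TCP at [0.241, -0.63, 0.223] pointing down, gripper open.
Joint ranges: [-2.96, 2.96], [-0.34, 2.1], [-1.41, 1.46], [0.24, 2.44], [-1.37, 4.51], [0.17, 1.92], [-2.96, 2.96]. Speed limits (rad/s): [2.39, 2.39, 3.14, 3.14, 3.14, 3.14, 3.14].

### API

Orientations are given as [roll, pitch, yaw] about the fixed x, y, z axes, in that order (R = Rz(yaw) Ry(pitch) Rx(roll)).
In Python, from plant import get_state, camera, camera_params, job_done, tcp_to_grasp gives the robot as it stands. The module is installed in compiled form; this text tells all that it offers.
- The arm moves only by the tool arm_command, never from a script. Its argument "steps" is a list that holds one entry, the list of rows, each a list of 7 numbers: the turn, a rotation vector about the tool's x, y, z as a fraction of full scale, then the shift along the tool's x, y, z as a fraction of full scale, then the closure, from 0 (fully open) to 1 (shut). A call has 1 to 12 rows; each row shifts and turns the commanded pose from where the row before left it, along the tool's axes as they then stand; what a row does not reach is not made up. Full scale, the value 1, is 0.02 m for a shift and pi/4 rad for a turn. A row lasts 1/8 s, in which the tool goes at most 62.5 mm and 10.7 degrees, less where a joint would pass 70% of its speed; a pose out of reach is approached as far as the arm can. A call with a number of a shift or a turn outside -1 to 1 is refused whole. A call with a gripper value outside its range is refused whole. The fingers move at their own pace and stop on an object; the grip force is fixed at half the most. Time passes only in rows, so rows that do not move let the fingers close. It gives the time, the measured TCP pose, the force, the opening and the grip force at its end, in the units of the state.
- get_state(): the state, without advancing time (a new reading comes with each control period).
- camera(name): name is "side" or "top"; returns the picture (384x512x3 uint8, blue, green, red); there is no depth.
- camera_params(name): a dict with "intrinsics" (3x3 intrinsics, pixels), "T" (4x4, takes a point from camera to world coordinates). Camera axes: x right, y up, looking along -z (the intrinsics and any distortion apply to the point x, -y, -z); pixel columns grow to the right and rows downward; lengths in m; the calibration is good to about 2 mm. A picture is of the moment at which its call begins. camera_params takes no time and is no camera call.
- job_done(): hands the job in; it is judged then, once.
The state is a dict: "time": time; "qpos": joint angles; "dq": joint speeds; "tau": joint torques, N m; "eef_pos": TCP position; "eef_rot": TCP orientation; "contact_force": force on the tool from outside, world axes, zero at the start; "torque": the same for the moment, N m; "finger_gap": opening from 0.0 (shut) to 1.0 (fully open); "gripper_force": force on a finger pad.
Only numpy, scipy, OpenCV 4.12 (cv2) and the standard library are available. Lean on these libraries where they do the work, as an engineer would, in place of code of your own. Each camera call takes 0.05 s, during which the arm holds its last target. There are 200 camera calls.

### The job

Three welding filter cartridges lie on the bench; the two already checked lie face down, so take the one lying label up, which is the one whose corner notch is on the right-hand side when its notched end points away from you. First set the test lamp's dimmer lever to half, straight up. Then take the cartridge by its plain end, slide it notched end first and label up into the lamp's slot until the spring-loaded stop is pushed all the way in, and finish while still gripping it there (the spring would push it out again); leave the two checked cartridges where they lie.

Things in the scene. Friction and masses are not known exactly. Their poses are not given: they have to be found in the camera images.
- filter_mid (a point): centre of the cartridge to check, lying flat, label up: black plate 108 x 51 x 9 mm, 80 g, with a dark window. +x: along its length to the notched end; +z: out of the label face (grey strip 17 mm wide near the notched end). Corner notch 12 mm along x by 10 mm across, at the +x, -y corner. Grip across the 51 mm, by the plain end: 50 mm of length stay outside the slot
- checked_a_mid (a point): centre of a checked cartridge of the same size, lying face down: +x to its notched end, z up, notch at its +x, +y corner; on top no grey strip but a thin dark strip and two round dots
- checked_b_mid (a point): centre of the other checked cartridge, just like checked_a
- test_lamp: grey lamp box fixed to the bench, 126 (x) x 180 (y) mm, top at z = 36 mm; origin under it on the bench, +x the way cartridges are pushed in (roughly away from the robot), z up. On top the slot, along x at y = +22 mm; behind the slot a housing from x = 1 mm, up to z = 67 mm; on the right (-y) the dimmer lever
- slot_mouth (a point): middle of the slot's floor at its open front (lamp x = -66, y = 22, z = 36 mm), axes as the lamp's. Floor level, with a short ramp in front. Rails 55 mm apart from 13 mm inward, flared before; lips over them leave 13 mm of height above the floor (19 mm at their flared front): slide in level from the front
- slot_home (a point): where the centre of the cartridge is when fully home (lamp x = -61, y = 22, z = 40.5 mm), axes as the lamp's. A fixed key, 9 mm wide and 10 mm long, fills the slot's far right (-y) corner, so only a notched end with its label up goes home; anything else stops 10 mm short
- interlock (a joint): travel (m) of the spring-loaded stop at the slot's far end: 0 out, 0.008 all the way in. It meets the cartridge 8 mm before home and pushes back with 2.4 N, rising to 5.6 N
- dimmer (a joint): angle of the dimmer lever (rad): 0 off, leaning 45 degrees to the front (the lamp's -x); 0.785 half, straight up at the long middle ridge; 1.57 full, leaning 45 degrees to the back. It stays where it is left and moves under about 1.2 N at its grip
- dimmer_grip (a point): centre of the lever's black grip: 12 mm wide along the lamp's y, 13 mm thick, 26 mm long, 55 mm from the hinge. The hinge runs along the lamp's y through lamp x = 4, y = -58, z = 46 mm

How it is judged:
By the outcome, as a careful person would: the job done as asked, in the order asked, and still so for the second after the job is handed in, while the arm keeps its last pose, push and grip.
It also fails if it takes over 59 s, if anything falls off the work surface, if the arm or the gripper's body presses on something with over 40 N, if the wrist force passes 120 N, or if a joint passes its speed limit or range.

## Working session

There is one attempt and no reset: what is moved stays moved. The work goes in short steps, Python scripts to look and compute and a tool call to move; the robot and the scene stay as the last step left them, time stands still between calls to the robot, and variables do not carry over. Pictures are saved under pics/ and viewed, at most 10 in all, crops included, and the job is handed in when it is done.

Besides the shell and the picture viewer there is one more tool, called after "Call:" by a JSON object that holds its "fn" and its "kwargs", one argument or row to a line. arm_command: Moves the arm, as the interface text tells. Its arguments: {"type":"object","properties":{"steps":{"type":"array"}},"required":["steps"]}

```bash
mkdir -p pics; cat > h.py <<'E'
import numpy as np, cv2
from plant import *
def P(n):
    d=camera_params(n); return np.array(d["intrinsics"]),np.array(d["T"]),d
def ray(n,u,v):
    K,T,d=P(n)
    a=np.linalg.inv(K)@[u,v,1]
    return T[:3,3],T[:3,:3]@(a*[1,-1,-1])
def onz(n,u,v,z):
    o,r=ray(n,u,v); return o+r*(z-o[2])/r[2]
def proj(n,p):
    K,T,d=P(n); c=np.linalg.inv(T)@np.r_[p,1]; q=K@(c[:3]*[1,-1,-1]); return q[:2]/q[2]
E
python3 - <<'E'
from h import *
s=get_state(); print({k:np.round(v,3) for k,v in s.items()},tcp_to_grasp)
for n in("top","side"):
    im=camera(n); cv2.imwrite(f"pics/{n}0.png",im); d=camera_params(n); print(n,d)
E
```

```text
{'time': np.float64(0.0), 'qpos': array([ 1.097,  0.478,  0.022,  1.556, -0.012,  1.109, -0.083]), 'dq': array([-0.   , -0.001, -0.001,  0.001, -0.001, -0.001,  0.001]), 'tau': array([ 0.0000e+00, -5.8286e+01,  1.5350e+00, -2.7261e+01, -5.4000e-02,
        1.7000e-02,  0.0000e+00]), 'eef_pos': array([ 0.241, -0.63 ,  0.222]), 'eef_rot': array([-3.14 ,  0.   ,  0.366]), 'contact_force': array([-0.731,  0.421, -0.422]), 'torque': array([-0.023, -0.054,  0.005]), 'gripper_force': np.float64(0.0), 'finger_gap': np.float64(1.001)} 0.0187
top {'intrinsics': array([[485.64039309,   0.        , 249.0670766 ],
       [  0.        , 485.64039309, 194.57969997],
       [  0.        ,   0.        ,   1.        ]]), 'T': array([[ 0.01939893,  0.98204791, -0.18763153,  0.37439309],
       [-0.99965764,  0.01575561, -0.02088946,  0.18812664],
       [-0.0175582 ,  0.18797252,  0.98201733,  1.12731143],
       [ 0.        ,  0.        ,  0.        ,  1.        ]])}
side {'intrinsics': array([[424.88140032,   0.        , 259.74969528],
       [  0.        , 424.88140032, 192.15537605],
       [  0.        ,   0.        ,   1.        ]]), 'T': array([[-0.94610358,  0.19316168, -0.25995495,  0.3382351 ],
       [-0.32345658, -0.60383054,  0.72853587,  0.84085642],
       [-0.01624352,  0.77335454,  0.63376566,  0.6445113 ],
       [ 0.        ,  0.        ,  0.        ,  1.        ]])}
```

```bash
python3 -c "
import cv2,numpy as np
cv2.imwrite('pics/t1.png',cv2.resize(cv2.imread('pics/top0.png'),(800,600),interpolation=cv2.INTER_CUBIC))
cv2.imwrite('pics/s1.png',cv2.resize(cv2.imread('pics/side0.png'),(800,600),interpolation=cv2.INTER_CUBIC))"
```

```text
(no output)
```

View pics/t1.png

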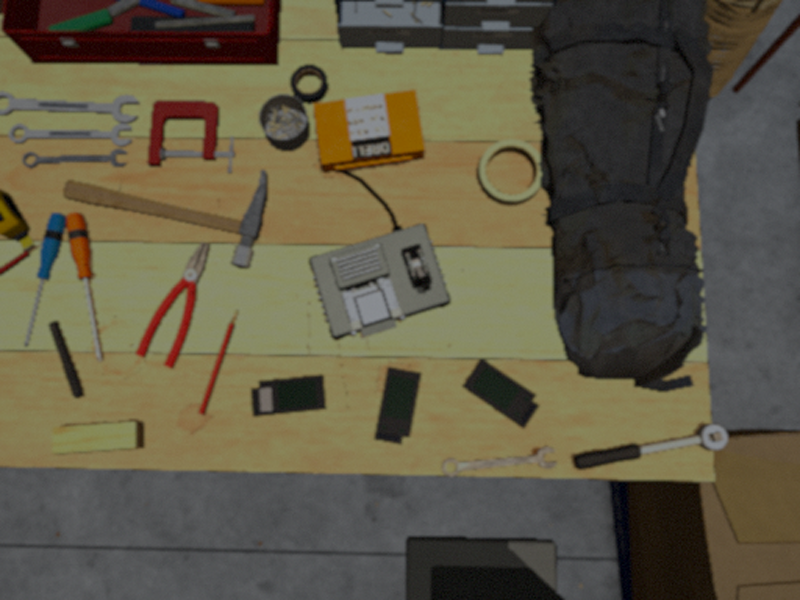

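View pics/s1.png

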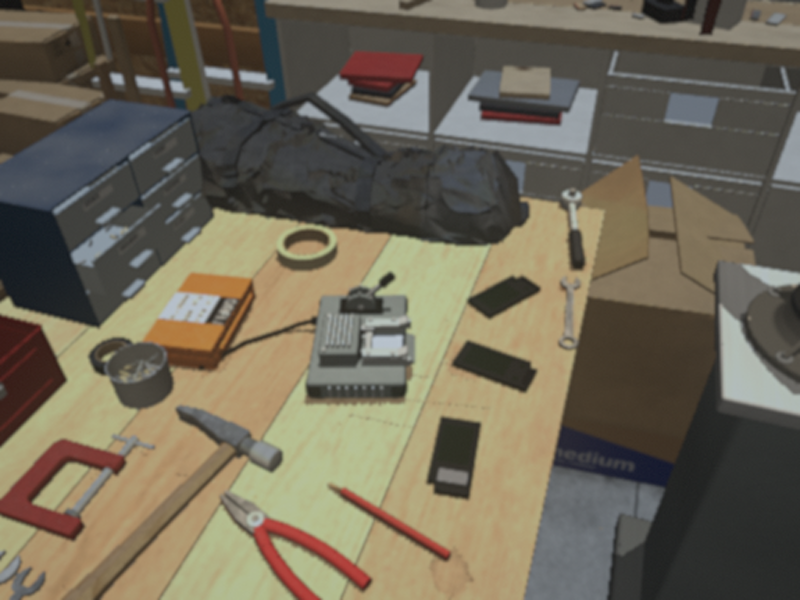

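The top view shows the label-up cartridge at about (288,395) of the 800x600 picture, with its grey strip and notched end to the left. The lamp is near (380,280) and its lever leans forward at (415,265). Next I'll measure both more closely.

```bash
python3 - <<'E'
from h import *
im=cv2.imread("pics/top0.png")
c=im[135:275,150:300]; cv2.imwrite("pics/c1.png",cv2.resize(c,None,fx=4,fy=4,interpolation=cv2.INTER_CUBIC))
# cartridge by mask: dark or gray
hsv=cv2.cvtColor(im,cv2.COLOR_BGR2HSV)
m=((hsv[...,1]<75)|(hsv[...,2]<60)).astype(np.uint8)
cs,_=cv2.findContours(m,cv2.RETR_EXTERNAL,cv2.CHAIN_APPROX_NONE)
for c in cs:
    a=cv2.contourArea(c)
    if 600<a<9000:
        x,y,w,h=cv2.boundingRect(c)
        if 150<x<360 and 135<y<290:
            z=.036 if y<220 else .009
            pts=np.array([onz("top",*p[0],z)[:2] for p in c],np.float32)
            r=cv2.minAreaRect(pts*1000); print(a,(x,y,w,h),"mm rect",np.round(cv2.boxPoints(r),1).tolist(),np.round(r[0],1),np.round(r[1],1),r[2])
E
```

```text
848.5 (162, 241, 46, 25) mm rect [[420.0, 407.3999938964844], [432.70001220703125, 304.79998779296875], [480.0, 310.6000061035156], [467.29998779296875, 413.29998779296875]] [450. 359.] [ 47.7 103.4] 7.0214056968688965
827.0 (241, 236, 27, 47) mm rect [[383.0, 183.3000030517578], [484.79998779296875, 166.3000030517578], [492.29998779296875, 211.39999389648438], [390.6000061035156, 228.39999389648438]] [437.7 197.3] [ 45.7 103.2] 80.52013397216797
```

View pics/c1.png

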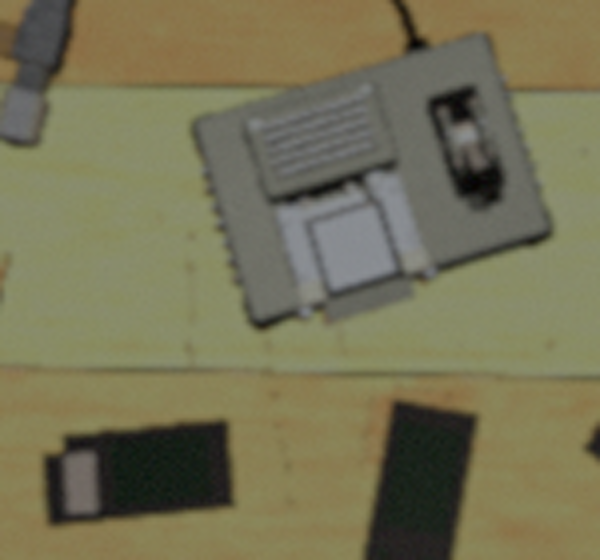

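The crop shows the lamp top's corners near (197,118), (488,36), (550,235) and (258,320), with the ramp at the front around (370,298). The cartridge's notch is at its upper left, so it is the label-up one.

```bash
python3 - <<'E'
from h import *
im=cv2.imread("pics/top0.png")
uv=np.array([[197,118],[488,36],[550,235],[258,320]])/4+[150,135]-.375
w=np.array([onz("top",*p,.036)[:2] for p in uv])
L=np.array([[63,90],[63,-90],[-63,-90],[-63,90]])/1000 # BL BR FR FL
print(np.round(w*1000,1),[np.linalg.norm(w[i]-w[(i+1)%4]) for i in range(4)])
a=L-L.mean(0); b=w-w.mean(0)
yaw=np.arctan2((a[:,0]*b[:,1]-a[:,1]*b[:,0]).sum(),(a*b).sum())
R=np.array([[np.cos(yaw),-np.sin(yaw)],[np.sin(yaw),np.cos(yaw)]])
c=w.mean(0); print("lamp",c,yaw,np.degrees(yaw),"resid",np.round((w-c-a@R.T)*1000,1))
def lw(x,y,z): return np.r_[c+R@[x,y],z]
F=4
big={n:cv2.resize(cv2.imread(f"pics/{n}0.png"),None,fx=F,fy=F,interpolation=cv2.INTER_CUBIC) for n in("top","side")}
s=.7071*.055
pts={'mouth':lw(-.066,.022,.036),'hinge':lw(.004,-.058,.046),'grip':lw(.004-s,-.058,.046+s),
 'fl':lw(-.063,.09,.036),'fr':lw(-.063,-.09,.036),'bl':lw(.063,.09,.036),'br':lw(.063,-.09,.036),
 'hf1':lw(.001,.055,.067),'r1':lw(-.053,.0495,.036),'r2':lw(-.053,-.0055,.036),'h':lw(.001,-.0055,.036)}
yc=np.radians(97.0);cc=np.array([.450,.359])
for i,(x,y) in enumerate([(54,25.5),(54,-25.5),(-54,-25.5),(-54,25.5)]):
    pts['c%d'%i]=np.r_[cc+np.array([[np.cos(yc),-np.sin(yc)],[np.sin(yc),np.cos(yc)]])@[x/1000,y/1000],.009]
for k,p in pts.items():
    print(k,np.round(p*1000,1))
    for n in big:
        u=(proj(n,p)+.5)*F; cv2.circle(big[n],tuple(int(q) for q in u),3,(0,0,255),-1)
t=big["top"][540:1100,600:1200]; s_=big["side"][650:1250,740:1300]
cv2.imwrite("pics/o_t.png",t); cv2.imwrite("pics/o_s.png",s_)
E
```

```text
[[653.  329.2]
 [704.8 161.1]
 [587.1 124.4]
 [535.2 289.9]] [np.float64(0.1759514985025386), np.float64(0.12325107969327394), np.float64(0.17342694494260025), np.float64(0.12412746028996798)]
lamp [0.62002637 0.22613129] 0.3049029670333957 17.46965317203005 resid [[-0.1 -1.7]
 [-2.4  1.9]
 [ 0.2  3. ]
 [ 2.3 -3.2]]
mouth [550.5 227.3  36. ]
hinge [641.3 172.   46. ]
grip [604.2 160.3  84.9]
fl [532.9 293.1  36. ]
fr [587.  121.4  36. ]
bl [653.1 330.9  36. ]
br [707.1 159.2  36. ]
hf1 [604.5 278.9  67. ]
r1 [554.6 257.4  36. ]
r2 [571.1 205.   36. ]
h [622.6 221.2  36. ]
c0 [418.1 409.5   9. ]
c1 [468.7 415.7   9. ]
c2 [481.9 308.5   9. ]
c3 [431.3 302.3   9. ]
```

View pics/o_t.png

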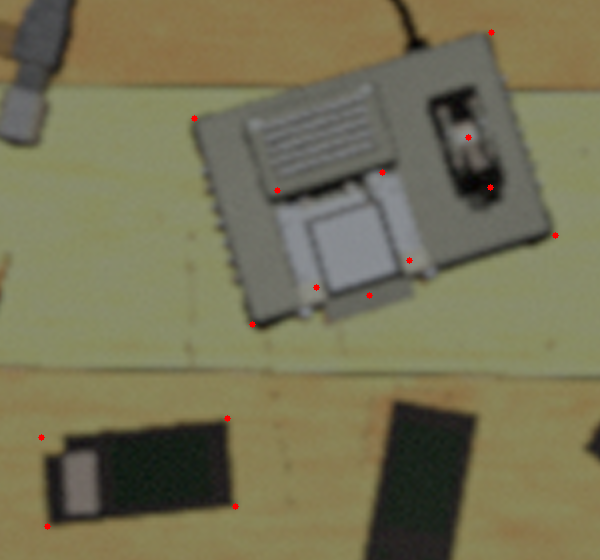

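View pics/o_s.png

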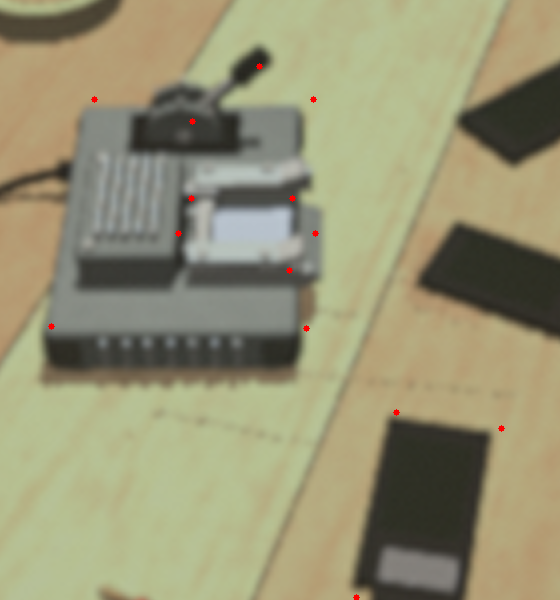

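The overlays agree with the lamp to a few mm. The side view suggests everything sits about 2 mm further in x and y. Next I'll raise the arm and go over the lever.

Call:
{"fn": "arm_command", "kwargs": {
  "steps": [
    [[0,0,0,0,0,-1,0],[0,0,0,0,0,-1,0],[0,0,0,0,0,-1,0],[0,0,0,0,0,-1,0],[0,0,0,1,-0.94,-1,0],[0,0,0,1,-0.94,-1,0],[0,0,0,1,-0.94,-1,0],[0,0,0,1,-0.94,-1,0],[0,0,0,1,-0.94,0,0],[0,0,0,1,-0.94,0,0],[0,0,0,1,-0.94,0,0],[0,0,0,1,-0.94,0,0]]
  ]
}}

```text
time: 1.6
eef_pos: [0.3372, -0.4316, 0.3822]
eef_rot: [-3.141, 0.0, 0.366]
contact_force: [0.5, -0.2, 0.3]
finger_gap: 0.998
gripper_force: 0.0
```

Call:
{"fn": "arm_command", "kwargs": {
  "steps": [
    [[0,0,0,1,-0.94,0,0],[0,0,0,1,-0.94,0,0],[0,0,0,1,-0.94,0,0],[0,0,0,1,-0.94,0,0],[0,0,0,1,-0.94,0,0],[0,0,0,1,-0.94,0,0],[0,0,0,1,-0.94,0,0],[0,0,0,1,-0.94,0,0],[0,0,0,1,-0.94,0,0],[0,0,0,1,-0.94,0,0],[0,0,0,1,-0.94,0,0],[0,0,0,1,-0.94,0,0]]
  ]
}}

```text
time: 3.1
eef_pos: [0.4805, -0.1353, 0.3823]
eef_rot: [-3.141, 0.001, 0.366]
contact_force: [-0.8, 0.2, 0.4]
finger_gap: 1.0
gripper_force: 0.0
```

Call:
{"fn": "arm_command", "kwargs": {
  "steps": [
    [[0,0,0,1,-0.94,0,0],[0,0,0,1,-0.94,0,0],[0,0,0,1,-0.94,0,0],[0,0,0,1,-0.94,0,0],[0,0,0,1,-0.94,0,0],[0,0,0,1,-0.94,0,0],[0,0,0,1,-0.94,0,0],[0,0,0,1,-0.94,0,0],[0,0,-0.2,0,0,0,0],[0,0,-0.2,0,0,0,0],[0,0,-0.2,0,0,0,0],[0,0,-0.2,0,0,0,0]]
  ]
}}

```text
time: 4.6
eef_pos: [0.5759, 0.0614, 0.3821]
eef_rot: [-3.141, 0.001, 0.999]
contact_force: [-0.1, -1.6, -0.7]
finger_gap: 0.999
gripper_force: 0.0
```

Call:
{"fn": "arm_command", "kwargs": {
  "steps": [
    [[0,0,-0.22,0,0,0,0],[0,0,-0.22,0,0,0,0],[0,0,-0.22,0,0,0,0],[0,0,-0.22,0,0,0,0],[0,0,-0.22,0,0,0,0],[0,0,0,0,0,0,0]]
  ]
}}

```text
time: 5.35
eef_pos: [0.5759, 0.0613, 0.3822]
eef_rot: [-3.141, -0.0, 1.856]
contact_force: [-0.2, -0.5, -0.3]
finger_gap: 0.999
gripper_force: 0.0
```

Call:
{"fn": "arm_command", "kwargs": {
  "steps": [
    [[0,0,-0.024,0.87,0.8,0,0],[0,0,0,0.87,0.8,0,0],[0,0,0,0.87,0.8,0,0],[0,0,0,0.87,0.8,0,0],[0,0,0,0.87,0.8,0,0],[0,0,0,0,0,1,0],[0,0,0,0,0,1,0],[0,0,0,0,0,1,0],[0,0,0,0,0,1,0],[0,0,0,0,0,1,0],[0,0,0,0,0,1,0],[0,0,0,0,0,1,0]]
  ]
}}

```text
time: 6.85
eef_pos: [0.6266, 0.1683, 0.2413]
eef_rot: [3.142, 0.0, 1.877]
contact_force: [0.5, -0.4, -0.0]
finger_gap: 0.997
gripper_force: 0.0
```

Call:
{"fn": "arm_command", "kwargs": {
  "steps": [
    [[0,0,0,0,0,1,0],[0,0,0,0,0,1,0],[0,0,0,0,0,1,0],[0,0,0,0,0,1,0],[0,0,0,0,0,1,0],[0,0,0,0,0,0,0]]
  ]
}}

```text
time: 7.6
eef_pos: [0.6256, 0.1679, 0.1406]
eef_rot: [-3.138, 0.0, 1.877]
contact_force: [0.5, -1.0, -0.2]
finger_gap: 1.0
gripper_force: 0.0
```

```bash
cat > look.py <<'E'
import sys
from h import *
from scipy.spatial.transform import Rotation as Ro
s=get_state(); t=np.array(s["eef_pos"]); R=Ro.from_euler('xyz',s["eef_rot"]).as_matrix()
F=4; out=[]
for n,(x0,y0,w,h) in zip(("side","top"),eval(sys.argv[2])):
    im=cv2.resize(camera(n),None,fx=F,fy=F,interpolation=cv2.INTER_CUBIC)
    for dy in(-.044,0,.044):
        u=(proj(n,t+R@[0,dy,0])+.5)*F; cv2.circle(im,tuple(int(q) for q in u),3,(0,0,255),-1)
    out.append(im[y0*F:(y0+h)*F,x0*F:(x0+w)*F])
cv2.imwrite(f"pics/{sys.argv[1]}.png",np.hstack(out))
print(np.round(t,4),np.round(s["eef_rot"],3),np.round(s["contact_force"],1))
E
python3 look.py l1 "[(190,150,95,140),(190,120,95,140)]"
```

```text
[0.6256 0.1679 0.1406] [-3.138  0.     1.877] [ 0.5 -1.  -0.2]
```

View pics/l1.png

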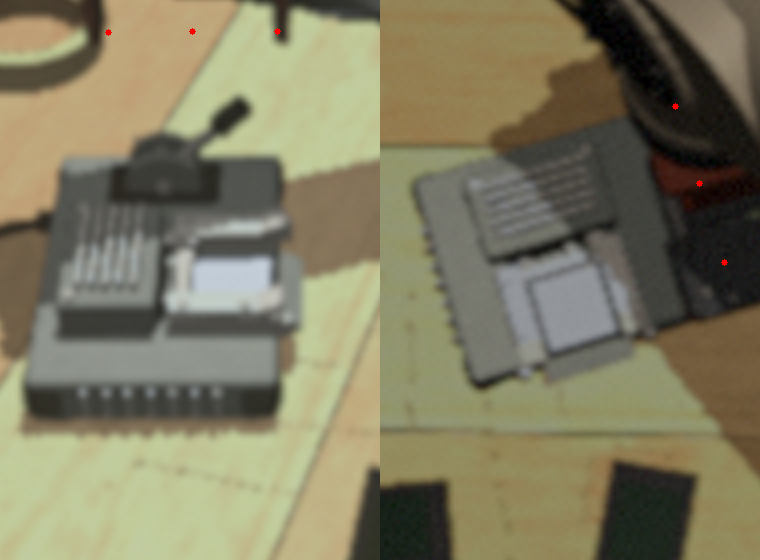

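In the side view the fingers straddle the lever, and the marked tips (109,32) and (278,32) are offset about as much as the objects were. That makes the top calibration the one to trust. Next I'll descend, centre over the hinge and close to square the lever up.

Call:
{"fn": "arm_command", "kwargs": {
  "steps": [
    [[0,0,0,0,0,0.98,0],[0,0,0,0,0,0.98,0],[0,0,0,0,0,0.98,0],[0,0,0,0,0.29,0,0],[0,0,0,0,0.29,0,0.1],[0,0,0,0,0.29,0,0.2],[0,0,0,0,0,0,0.3],[0,0,0,0,0,0,0.4],[0,0,0,0,0,0,0.5],[0,0,0,0,0,0,0.6],[0,0,0,0,0,0,0.7],[0,0,0,0,0,0,0.75]]
  ]
}}

```text
time: 9.2
eef_pos: [0.6433, 0.1736, 0.0838]
eef_rot: [3.141, -0.0, 1.877]
contact_force: [-1.7, 0.6, 0.7]
finger_gap: 0.259
gripper_force: 0.5
```

Call:
{"fn": "arm_command", "kwargs": {
  "steps": [
    [[0,0,0,0,0,0,0.8],[0,0,0,0,0,0,0.83],[0,0,0,0,0,0,0.86],[0,0,0,0,0,0,0.9],[0,0,0,0,0,0,0.9]]
  ]
}}

```text
time: 9.82
eef_pos: [0.6432, 0.1736, 0.0839]
eef_rot: [-3.142, 0.0, 1.877]
contact_force: [-0.8, -0.9, 1.2]
finger_gap: 0.147
gripper_force: 30.0
```

```bash
python3 look.py l2 "[(190,150,95,140),(190,120,95,140)]"
```

```text
[0.6432 0.1736 0.0839] [-3.142  0.     1.877] [-0.8 -0.9  1.2]
```

View pics/l2.png

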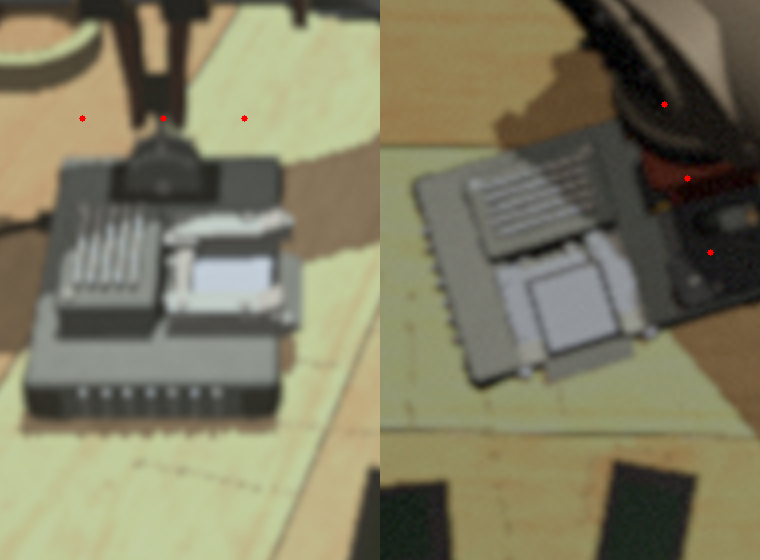

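The opening reads 12.9 mm, so the pads sit flat on the 13 mm grip and the lever stands upright, straight over the hinge in the side view at (160,110). Next I'll release, rise and go to the cartridge.

Call:
{"fn": "arm_command", "kwargs": {
  "steps": [
    [[0,0,0,0,0,0,0.7],[0,0,0,0,0,0,0.6],[0,0,0,0,0,-0.5,0.5],[0,0,0,0,0,-1,0.4],[0,0,0,0,0,-1,0],[0,0,0,0,0,-1,0],[0,0,0,0,0,-1,0],[0,0,0.12,0,0,-1,0],[0,0,0.115,0,0,-0.5,0],[0,0,0,0,0,0,0]]
  ]
}}

```text
time: 11.18
eef_pos: [0.6437, 0.174, 0.2056]
eef_rot: [3.139, -0.0, 1.693]
contact_force: [-0.7, -0.7, 0.2]
finger_gap: 0.995
gripper_force: 0.0
```

Call:
{"fn": "arm_command", "kwargs": {
  "steps": [
    [[0,0,0,0.93,-0.935,0,0],[0,0,0,0.93,-0.935,0,0],[0,0,0,0.93,-0.935,0,0],[0,0,0,0.93,-0.935,0,0],[0,0,0,0.93,-0.935,0,0],[0,0,0,0.93,-0.935,0,0],[0,0,0,0.93,-0.935,0,0],[0,0,0,0.93,-0.935,0,0],[0,0,0,0.93,-0.935,0,0],[0,0,0,0,0,1,0],[0,0,0,0,0,1,0],[0,0,0,0,0,1,0]]
  ]
}}

```text
time: 12.68
eef_pos: [0.4562, 0.3181, 0.1417]
eef_rot: [-3.14, 0.001, 1.691]
contact_force: [-0.2, -1.0, 0.0]
finger_gap: 1.001
gripper_force: 0.0
```

```bash
python3 look.py l3 "[(190,150,110,190),(140,130,90,190)]"
```

```text
[0.4562 0.3181 0.1417] [-3.140e+00  1.000e-03  1.691e+00] [-0.2 -1.   0. ]
```

View pics/l3.png

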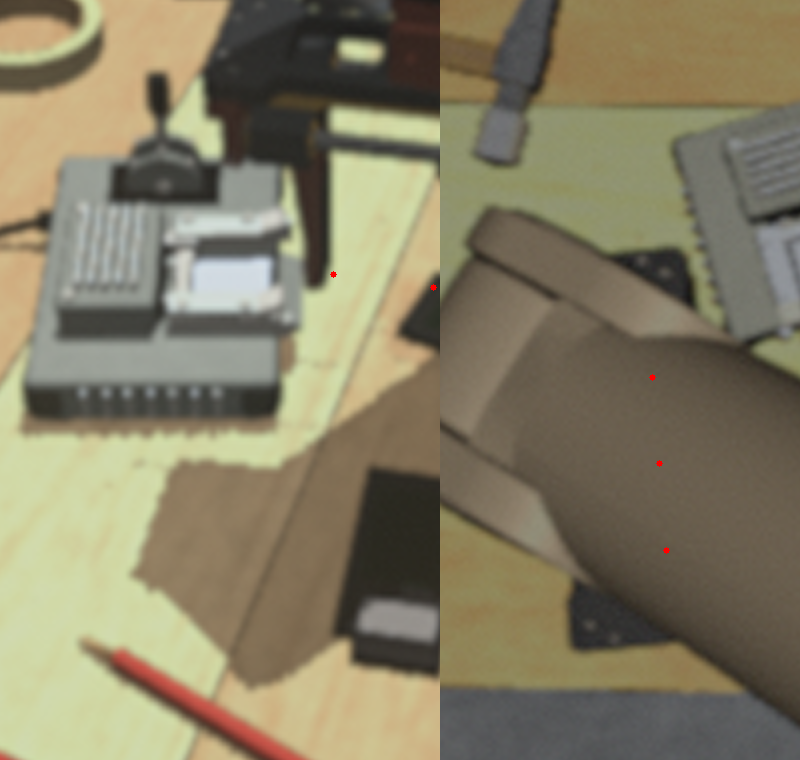

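The lever stands upright in the side view, from (158,75) to (165,185). The gripper hangs above the cartridge's plain end. Next I'll descend and grip.

Call:
{"fn": "arm_command", "kwargs": {
  "steps": [
    [[0,0,0,0,0,1,0],[0,0,0,0,0,1,0],[0,0,0,0,0,1,0],[0,0,0,0,0,1,0],[0,0,0,0,0,1,0],[0,0,0,0,0,1,0],[0,0,0,0,0,0.5,0],[0,0,0,0,0,0.38,0],[0,0,0,0,0,0,0.2],[0,0,0,0,0,0,0.3],[0,0,0,0,0,0,0.36]]
  ]
}}

```text
time: 14.15
eef_pos: [0.4562, 0.3196, 0.0068]
eef_rot: [3.141, -0.0, 1.692]
contact_force: [0.4, -0.3, -0.8]
finger_gap: 0.698
gripper_force: 0.0
```

Call:
{"fn": "arm_command", "kwargs": {
  "steps": [
    [[0,0,0,0,0,0,0.4],[0,0,0,0,0,0,0.44],[0,0,0,0,0,0,0.5],[0,0,0,0,0,0,0.6],[0,0,0,0,0,0,0.6]]
  ]
}}

```text
time: 14.78
eef_pos: [0.4561, 0.3194, 0.0065]
eef_rot: [3.141, -0.0, 1.692]
contact_force: [0.7, 0.1, 5.8]
finger_gap: 0.566
gripper_force: 30.0
```

```bash
python3 - <<'E'
from h import *
# lever direction check in side view, crop coords of l3 (offset 190,150, x4)
h=np.array([.6411,.1726,.046])
for a in(-.1,0,.1):
    tip=h+.068*np.array([np.sin(a)*.954,np.sin(a)*.2995,np.cos(a)])
    low=h+.030*np.array([np.sin(a)*.954,np.sin(a)*.2995,np.cos(a)])
    f=lambda p:np.round((proj("side",p)+.5-[190,150])*4,1)
    print(a,f(low),f(tip),f(tip)-f(low))
E
```

```text
-0.1 [174.2 129.8] [177.4  73.6] [  3.2 -56.2]
0 [168.7 129.6] [164.6  73.1] [ -4.1 -56.5]
0.1 [163.3 129.8] [151.9  73.6] [-11.4 -56.2]
```

The fingers stopped about 2.5 mm high, so the bite is shallow. I'll reopen, lower 4 mm and grip again.

Call:
{"fn": "arm_command", "kwargs": {
  "steps": [
    [[0,0,0,0,0,0,0.3],[0,0,0,0,0,0,0.25],[0,0,0,0,0,0.2,0.25],[0,0,0,0,0,0,0.25]]
  ]
}}

```text
time: 15.28
eef_pos: [0.4555, 0.3192, 0.0017]
eef_rot: [-3.141, 0.0, 1.692]
contact_force: [-0.7, 0.3, 0.2]
finger_gap: 0.75
gripper_force: 0.0
```

Call:
{"fn": "arm_command", "kwargs": {
  "steps": [
    [[0,0,0,0,0,0,0.35],[0,0,0,0,0,0,0.4],[0,0,0,0,0,0,0.5],[0,0,0,0,0,0,0.6],[0,0,0,0,0,0,0.6]]
  ]
}}

```text
time: 15.9
eef_pos: [0.4559, 0.3194, 0.0023]
eef_rot: [3.142, -0.0, 1.692]
contact_force: [0.3, 0.6, -0.7]
finger_gap: 0.576
gripper_force: 30.0
```

Call:
{"fn": "arm_command", "kwargs": {
  "steps": [
    [[0,0,0,0,0,-0.5,0.6],[0,0,0,0,0,-1,0.6],[0,0,0,0,0,-1,0.6],[0,0,0.22,0,0,-1,0.6],[0,0,0.22,0,0,-1,0.6],[0,0,0.22,0,0,0,0.6],[0,0,0.22,0,0,0,0.6],[0,0,0.22,0,0,0,0.6],[0,0,0.22,0,0,0,0.6],[0,0,0.22,0,0,0,0.6],[0,0,0.22,0,0,0,0.6],[0,0,0,0,0,0,0.6]]
  ]
}}

```text
time: 17.4
eef_pos: [0.4559, 0.3199, 0.0936]
eef_rot: [-3.141, -0.001, 0.312]
contact_force: [0.1, 0.3, -1.0]
finger_gap: 0.583
gripper_force: 30.0
```

Call:
{"fn": "arm_command", "kwargs": {
  "steps": [
    [[0,0,0.009,-0.46,0.96,0,0.6],[0,0,0,-0.46,0.96,0,0.6],[0,0,0,-0.46,0.96,0,0.6],[0,0,0,-0.46,0.96,0,0.6],[0,0,0,-0.46,0.96,0,0.6],[0,0,0,-0.46,0.96,0,0.6],[0,0,0,0,0,0.6,0.6],[0,0,0,0,0,0.6,0.6],[0,0,0,0,0,0.6,0.6],[0,0,0,0,0,0,0.6]]
  ]
}}

```text
time: 18.65
eef_pos: [0.4367, 0.1933, 0.0549]
eef_rot: [3.142, 0.002, 0.304]
contact_force: [-0.5, -0.5, -0.7]
finger_gap: 0.581
gripper_force: 30.0
```

```bash
python3 look.py l4 "[(190,180,110,110),(190,150,90,110)]"
```

```text
[0.4367 0.1933 0.0549] [3.142e+00 2.000e-03 3.040e-01] [-0.5 -0.5 -0.7]
```

View pics/l4.png

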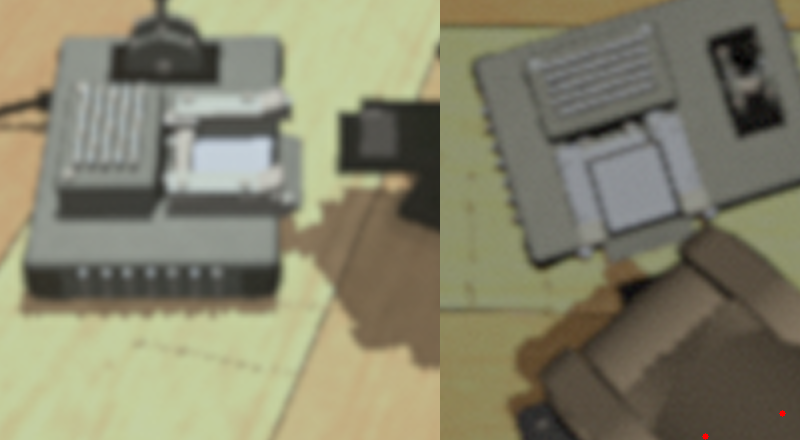

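The side view shows the cartridge level in front of the slot with its nose at (340,113)–(338,172) and label up. In the top view the rail mouths are at (587,243) and (705,210). I'll check the slot's centre line numerically against the tool line.

```bash
python3 - <<'E'
from h import *
c=np.array([.621,.227]); y=.304; R=np.array([[np.cos(y),-np.sin(y)],[np.sin(y),np.cos(y)]])
def lam(p): return np.round(R.T@(p[:2]-c)*1000,1)
def tp(u,v): return (190+(u-440)/4-.375,150+v/4-.375)
for nm,u,v,z in [("winBL",590,160,.036),("winBR",658,143,.036),("winFR",680,210,.036),("winFL",610,233,.036),("footL",587,243,.05),("footR",705,210,.05),("rampL",608,255,.03),("rampR",700,225,.03),("houseFL",549,137,.067),("houseFR",675,102,.067),("houseBL",530,60,.067),("houseBR",650,24,.067),("boxFL",535,264,.036),("boxBL",477,58,.036)]:
    print(nm,lam(onz("top",*tp(u,v),z)))
print("tcp",lam(np.array(get_state()["eef_pos"])))
# side nose with bias correction from fingers (+7,-8)/4 px
for nm,u,v in [("noseR(notch inner)",340,113),("noseL",338,172)]:
    for b in((0,0),(7,-8)):
        print(nm,b,lam(onz("side",190+(u+b[0])/4-.375,180+(v+b[1])/4-.375,.0616)))
for nm,u,v,z in [("lipR front",290,100,.055),("lipL front",292,203,.055),("winFR",272,140,.036),("winFL",272,172,.036)]:
    print(nm,lam(onz("side",190+(u+7)/4-.375,180+(v-8)/4-.375,z)))
E
```

```text
winBL [-15.6  41.5]
winBR [-17.1   1.3]
winFR [-58.2   0.2]
winFL [-59.7  42.1]
footL [-63.9  56. ]
footR [-64.6 -12.9]
rampL [-70.6  46.7]
rampR [-68.8  -8.6]
houseFL [-3.1 59.8]
houseFR [ -3.8 -13.4]
houseBL [42.7 58.1]
houseBR [ 43.5 -12.5]
boxFL [-64.7  87.9]
boxBL [61.1 88. ]
tcp [-185.1   22.9]
noseR(notch inner) (0, 0) [-90.6  10.6]
noseR(notch inner) (7, -8) [-94.2   4.3]
noseL (0, 0) [-89.5  54.8]
noseL (7, -8) [-93.  49.]
lipR front [-67.8 -13.6]
lipL front [-70.2  64.6]
winFR [-58.2  -2.9]
winFL [-58.9  22. ]
```

Call:
{"fn": "arm_command", "kwargs": {
  "steps": [
    [[0,0,0,0,0.03,0.38,0.6],[0,0,0,0,0,0.39,0.6],[0,0,0,0,0,0,0.6],[0,0,0,0.5,0,0,0.6],[0,0,0,0.5,0,0,0.6],[0,0,0,0.4,0,0,0.6],[0,0,0,0.4,0,0,0.6],[0,0,0,0.4,0,0,0.6],[0,0,0,0,0,0,0.6]]
  ]
}}

```text
time: 19.88
eef_pos: [0.4805, 0.2057, 0.0409]
eef_rot: [-3.141, -0.0, 0.303]
contact_force: [0.6, -0.1, -0.5]
finger_gap: 0.577
gripper_force: 30.0
```

Call:
{"fn": "arm_command", "kwargs": {
  "steps": [
    [[0,0,0,0.3,0,0.05,0.6],[0,0,0,0.3,0,0,0.6],[0,0,0,0.3,0,0,0.6],[0,0,0,0.3,0,0,0.6],[0,0,0,0,0,0,0.6]]
  ]
}}

```text
time: 20.5
eef_pos: [0.5033, 0.2129, 0.0399]
eef_rot: [-3.141, -0.0, 0.303]
contact_force: [-0.0, -0.7, -1.4]
finger_gap: 0.576
gripper_force: 30.0
```

Call:
{"fn": "arm_command", "kwargs": {
  "steps": [
    [[0,0,0,0.15,0,0,0.6],[0,0,0,0.1,0,0,0.6],[0,0,0,0,0,0,0.6]]
  ]
}}

```text
time: 20.88
eef_pos: [0.5076, 0.2142, 0.0399]
eef_rot: [-3.142, -0.0, 0.303]
contact_force: [-0.7, -0.0, -0.9]
finger_gap: 0.579
gripper_force: 30.0
```

Call:
{"fn": "arm_command", "kwargs": {
  "steps": [
    [[0,0,0,0.1,0,0,0.6],[0,0,0,0.1,0,0,0.6],[0,0,0,0,0,0,0.6]]
  ]
}}

```text
time: 21.25
eef_pos: [0.5106, 0.2151, 0.0396]
eef_rot: [3.141, 0.002, 0.303]
contact_force: [-2.5, -0.8, -1.9]
finger_gap: 0.579
gripper_force: 30.0
```

Call:
{"fn": "arm_command", "kwargs": {
  "steps": [
    [[0,0,0,0.1,0,0,0.6],[0,0,0,0,0,0,0.6]]
  ]
}}

```text
time: 21.5
eef_pos: [0.5128, 0.2158, 0.0396]
eef_rot: [3.141, 0.001, 0.303]
contact_force: [-4.5, -0.7, -1.0]
finger_gap: 0.574
gripper_force: 30.0
```

Call:
{"fn": "arm_command", "kwargs": {
  "steps": [
    [[0,0,0,0.1,0,0,0.6],[0,0,0,0,0,0,0.6]]
  ]
}}

```text
time: 21.75
eef_pos: [0.5148, 0.2164, 0.0397]
eef_rot: [3.141, 0.001, 0.303]
contact_force: [-5.1, -1.3, -1.0]
finger_gap: 0.573
gripper_force: 30.0
```

Call:
{"fn": "arm_command", "kwargs": {
  "steps": [
    [[0,0,0,0.1,0,0,0.6],[0,0,0,0,0,0,0.6]]
  ]
}}

```text
time: 22.0
eef_pos: [0.5161, 0.2168, 0.0395]
eef_rot: [3.141, 0.002, 0.303]
contact_force: [-6.5, -1.8, 0.1]
finger_gap: 0.577
gripper_force: 30.0
```

Call:
{"fn": "arm_command", "kwargs": {
  "steps": [
    [[0,0,0,0.1,0,0,0.6],[0,0,0,0,0,0,0.6]]
  ]
}}

```text
time: 22.25
eef_pos: [0.5163, 0.2168, 0.039]
eef_rot: [3.141, 0.006, 0.304]
contact_force: [-10.1, -3.3, 0.4]
finger_gap: 0.578
gripper_force: 30.0
```

Motion stopped about 8 mm after first contact and the force rose to 10.6 N, so the stop is all the way in. One last look before handing in.

Call:
{"fn": "arm_command", "kwargs": {
  "steps": [
    [[0,0,0,0,0,0,0.6],[0,0,0,0,0,0,0.6],[0,0,0,0,0,0,0.6],[0,0,0,0,0,0,0.6]]
  ]
}}

```text
time: 22.75
eef_pos: [0.5163, 0.2168, 0.039]
eef_rot: [3.141, 0.005, 0.304]
contact_force: [-9.7, -2.0, 1.2]
finger_gap: 0.577
gripper_force: 30.0
```

```bash
python3 look.py l5 "[(190,150,110,140),(190,130,90,140)]"
```

```text
[0.5163 0.2168 0.039 ] [3.141 0.005 0.304] [-9.7 -2.   1.2]
```

View pics/l5.png

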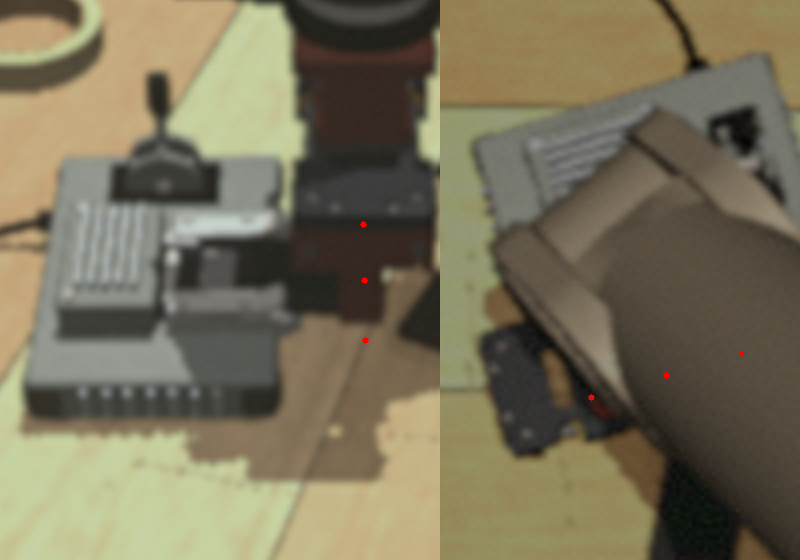

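The side view shows the lever upright at (158,100) and the cartridge label up in the slot, with its grey strip by the stop at (215,265). The checked cartridges that I can see haven't moved.

```bash
python3 -c "
from plant import job_done; print(job_done())"
```

```text
the job is handed in; nothing more can be done
None
```

I handed the job in at about 23 s: the dimmer lever is straight up at half, and the label-up cartridge is fully home against the spring stop, still gripped; I never touched the two checked cartridges, though the last picture didn't show both.

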